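# Stand smoke deflectors in the drying rack and start the dryer timer

### The job

Take the brass connecting rod that lies across the slotted wooden rack and lay it flat on the cork mat, and stand every smoke deflector leaning on the easel into the rack, each upright in a slot of its own with its straight bottom edge resting on the slot floor and roughly centred along the slot. When all are in, push the plunger of the dryer's timer down until it bottoms and let it spring back. Leave the other things on the desk where they are.

Things in the scene. Friction and masses are not known exactly. Their poses are not given: they have to be found in the camera images.
- rack: fixed wooden rack, 229 mm (x) by 100 mm (y), origin under its centre. Five slots run along its y, centred at x = -80, -40, 0, 40, 80 mm, each 11 mm wide, floor 10 mm above the underside, straight walls up to 45 mm; above these the ribs end in 45-degree ridges (V lead-ins 40 mm wide), peaks at 59.5 mm. Any slot may be used, the plate either way round
- easel: fixed grey easel, 380 mm long (y), base 100 mm deep, 12 mm thick, origin under its centre. Deflectors lean to its -x on an 8 mm steel bar 52 mm up the plate (bar axis 58 mm above the underside), bottom edges against a 9 mm ledge, at x = +20 mm; places at about y = -152, -76, 0, 76, 152 mm. The upper half of each plate is free on both faces
- deflector1: black plastic smoke deflector, one of 3 to 5 alike (others absent): plate 6 mm thick (x, normal to its faces), 66 mm wide (y), 110 mm tall (z, up the plate), 60 g. Origin: middle of its straight bottom edge. The top corner on the +y side is sloped off: top edge from y = -33 to +15 mm, +y side 82 mm tall. Starts leaning 23 degrees towards the easel's -x, bottom edge down
- deflector2: another deflector like deflector1, same size and frame; may be absent
- deflector3: another deflector like deflector1, same size and frame; may be absent
- deflector4: another deflector like deflector1, same size and frame; may be absent
- deflector5: another deflector like deflector1, same size and frame; may be absent
- rod: loose brass connecting rod, 190 mm long (along its x), 0.33 kg, 12 mm thick; a straight shank 16 mm wide between a round eye 36 mm across at -x and one 28 mm across at +x. Origin under the middle of the shank, near its centre of mass; z up. It starts lying on the rack's ridges, across the slots
- mat: fixed cork mat, 110 mm (its x) by 240 mm (its y), 4 mm thick, origin under its centre (top is 4 mm above the origin)
- timer_plunger (a joint): the timer's sprung plunger, travel down in m: 0 up, 0.018 bottomed on its stop; needs 2.4 N to start and about 10 N at the bottom; it springs back by itself
- plunger_top (a point): centre of the top of the plunger's round cap, 42 mm across, 85 mm above the desk when up; the grey timer housing below is 75 mm square and 55 mm high
- crosshead: bystander: chrome crosshead block, 60 x 44 x 32 mm, origin under its centre
- cover: bystander: cast aluminium cylinder cover, a disc 80 mm across and 18 mm high, origin under its centre
- wheel: bystander: brass regulator wheel lying flat, about 78 mm across and 20 mm high, origin under its centre
- paint_jar: bystander: glass jar 56 mm across and 75 mm tall, origin under its centre
- screwdriver: bystander: screwdriver 190 mm long, lying flat
Things that resemble listed ones, but are neither listed nor needed, are in the scene too. What is shaped like the deflector1 but orange or purple is not meant.

How it is judged:
On the way, in this order (a step that is already met when the one before it is completed fails the run):
1. the rod lies on the mat and every deflector present stands seated in a slot of the rack (x of rod in the frame of mat between -0.05 and 0.05 m and y of rod in the frame of mat between -0.115 and 0.115 m and z of rod in the frame of mat below 0.009 m and angle between rod's own z axis and vertical below 0.08 rad and x of deflector1 in the frame of rack between -0.095 and 0.095 m and y of deflector1 in the frame of rack between -0.03 and 0.03 m and z of each of deflector1, deflector2, deflector3, deflector4, deflector5 in the frame of rack below 0.015 m and angle between each of deflector1, deflector2, deflector3, deflector4, deflector5's own z axis and vertical below 0.17 rad and linear speed of each of deflector1, deflector2, deflector3, deflector4, deflector5 below 0.03 m/s and x of deflector2 in the frame of rack between -0.095 and 0.095 m and y of deflector2 in the frame of rack between -0.03 and 0.03 m and x of deflector3 in the frame of rack between -0.095 and 0.095 m and y of deflector3 in the frame of rack between -0.03 and 0.03 m and x of deflector4 in the frame of rack between -0.095 and 0.095 m and y of deflector4 in the frame of rack between -0.03 and 0.03 m and x of deflector5 in the frame of rack between -0.095 and 0.095 m and y of deflector5 in the frame of rack between -0.03 and 0.03 m), for 0.2 s.
2. then the timer plunger is pressed to its stop (value of joint timer_plunger above 0.0165 m), for 0.05 s.
At the end, for the whole second after the job is handed in: Every deflector present stands at rest in a slot: within 10 degrees of vertical, bottom edge within 5 mm of the slot floor, within 30 mm of the slot's middle. The rod lies flat, its middle on the mat (50 mm across, 115 mm along its centre). The plunger is back up (within 4 mm) (all of step 1 and value of joint timer_plunger below 0.004 m); the robot touches nothing.
It fails at once if the crosshead is disturbed (moved more than 30 mm) (distance of crosshead from where it was at the start of the episode above 0.03 m).
It fails at once if the cover is disturbed (moved more than 30 mm) (distance of cover from where it was at the start of the episode above 0.03 m).
It fails at once if the wheel is disturbed (moved more than 30 mm) (distance of wheel from where it was at the start of the episode above 0.03 m).
It fails at once if the paint jar is disturbed (moved more than 30 mm) (distance of paint_jar from where it was at the start of the episode above 0.03 m).
It fails at once if the screwdriver is disturbed (moved more than 30 mm) (distance of screwdriver from where it was at the start of the episode above 0.03 m).
Of deflector1, deflector2, deflector3, deflector4, deflector5 only 3 to 5 are there at a start; the rules pass over those that are not, and their reading is None.
At some moment in a run one of rod may be knocked a few centimetres aside while the robot is not near it.
It also fails if it takes over 210 s, if anything falls off the work surface, if the arm or the gripper's body presses on something with over 40 N, if the wrist force passes 120 N, or if a joint passes its speed limit or range.

### The arm

A 6-joint arm with a two-finger parallel gripper is mounted at the origin on the work surface. World frame = base frame: x ahead of the robot, y to its left, z up, the work surface at z = 0. Lengths are in m, angles in rad, forces in N, time in s.
With the tool pointing down it reaches from about 0.35 to 0.975 m from the base axis. Payload 17.4 kg.
Tool frame: the origin (TCP) lies on the centre line of the jaws, within the pads' length; the fingertips stand arm.nose_length ahead of it and the grasp point (between the pads) lies 5 mm behind it (arm.nose_length is the distance from the TCP to the fingertips, in m); z points along the fingers, y is the line along which they close (so a half turn about z gives the same grasp; the last joint's range is limited). The gripper opens to 85 mm and grips with 20 to 120 N. Pads are 22 mm wide; open, the fingers measure 114 mm over their backs; the gripper's body (76 mm by 85 mm) begins 54 mm behind the grasp point. The pads swing forward as they close: fully open they stand 13 mm farther back than shut.
Start: joints at [1.15, 0.116, 1.442, -0, 1.584, -0.038], TCP at [0.252, 0.626, 0.245] pointing down, gripper open.
Joint ranges: [-2.83, 2.83], [-0.83, 2.19], [0.07, 2.5], [-1.14, 4.28], [0.01, 3], [-2.97, 2.97]. Speed limits (rad/s): [1.89, 1.89, 2.22, 3.14, 3.14, 3.14].

### API

Orientations are given as a rotation vector (axis times angle).
In Python, from rig import sensors, vision, job_done, search_frame, pinpoint, arm gives the robot as it stands.
- The arm moves only by the tool step_arm, never from a script. Its argument "steps" is a list of rows, each a list of 4 numbers: the shift along the world's x, y, z in cm, then the turn about the world's z in degrees. A call has 1 to 20 rows; each row is the pose to reach, as a shift and turn from the pose commanded when the call began; what a row does not reach only later rows make up. A row lasts 1/10 s, in which the tool goes at most 50 mm and 8.59 degrees, less where a joint would pass 70% of its speed; a pose out of reach is approached as far as the arm can. A call with a gripper value outside its range is refused whole. "fingers" is the closure, from 0 (fully open) to 1 (shut), set as the call begins (left out, the last holds). The fingers move at their own pace and stop on an object; "grip_force" is the grip in N (left out, the last holds). Time passes only in rows, so rows that repeat a pose let the fingers close. It gives the time, the measured TCP pose, the force, the opening and the grip force at its end, in the units of the state.
- sensors.get_obs(): the state, without advancing time (a new reading comes with each control period).
- vision.camera(name): name is "side" or "top" or "wrist"; returns a dict with "pixels" (480x640x3 uint8, blue, green, red), "K" (3x3 intrinsics, pixels), "R" (3x3) and "t" (3): a world point X has camera coordinates R X + t. Camera axes: x right, y down, z forward; pixel columns grow to the right and rows downward; lengths in m; the calibration is good to about 2 mm. The wrist camera is an equidistant fisheye: a pixel r from the principal point sees the ray r / f radians off the axis. A picture is of the moment at which its call begins. There is no depth.
- job_done(): hands the job in; it is judged then, once.
Trained networks look in a picture, given as the dict that the camera call returned (one of the last four; its "shot" number tells which), for a name from the list of things; names that differ only in an ending like _2 or _b are one class to them, and where a whole thing is asked for, a point or a joint stands for the part that bears it (a point fixed in the world has none). Each returns a list of dicts, best first, with "score" (0 to 1); they miss things now and then, are a little off and sometimes report something else, mostly with a low value. They report only what shows in the picture. A call takes as long as a camera call. They do not tell look-alikes from the thing itself.
- search_frame(thing, picture): "point" ([column, row] in pixels, amid what is visible of it).
- pinpoint(thing, picture): "point" ([column, row] in pixels: a listed point, or the origin of a listed thing).
The state is a dict: "time": time; "joint_pos": joint angles; "dq": joint speeds; "joint_efforts": joint torques, N m; "ee_pos": TCP position; "ee_rot": TCP orientation; "wrist_force": force on the tool from outside, world axes, zero at the start; "torque": the same for the moment, N m; "width": opening from 0.0 (shut) to 1.0 (fully open); "finger_force": force on a finger pad.
Only numpy, scipy, OpenCV 4.12 (cv2) and the standard library are available. Lean on these libraries where they do the work, as an engineer would, in place of code of your own. Each camera call takes 0.05 s, during which the arm holds its last target. There are 200 camera calls.

## Working session

There is one attempt and no reset: what is moved stays moved. The work goes in short steps, Python scripts to look and compute and a tool call to move; the robot and the scene stay as the last step left them, time stands still between calls to the robot, and variables do not carry over. Pictures are saved under pics/ and viewed, at most 14 in all, crops included, and the job is handed in when it is done.

Besides the shell and the picture viewer there is one more tool, called after "Request:" by a JSON object that holds its "method" and its "body", one argument or row to a line. step_arm: Moves the arm, as the interface text tells. Its arguments: {"type":"object","properties":{"steps":{"type":"array","items":{"type":"array","items":{"type":"number"}}},"fingers":{"type":"number"},"grip_force":{"type":"number"}},"required":["steps"]}

```bash
mkdir -p pics; ls; python3 - <<'E'
from rig import sensors, vision, arm
import cv2
for n in("top","side"):
    p=vision.camera(n); cv2.imwrite(f"pics/{n}0.png",p["pixels"]); print(n,p["K"].tolist(),p["R"].tolist(),p["t"].tolist())
print(arm.nose_length,sensors.get_obs())
E
```

```text
pics
top [[442.32521214104975, 0.0, 317.8477791053194], [0.0, 442.32521214104975, 244.50097020702083], [0.0, 0.0, 1.0]] [[-0.016275116187058597, -0.9998608337487711, 0.0036652050842965545], [-0.9975021300897419, 0.015984506648203226, -0.06880404067815737], [0.06873587898270986, -0.004775843634977676, -0.9976234611605967]] [0.016443076853651026, 0.49496548528899337, 1.0419136972933125]
side [[488.6948487002656, 0.0, 314.8009551535704], [0.0, 488.6948487002656, 235.70387106412457], [0.0, 0.0, 1.0]] [[0.9681178249302614, -0.25042467142062413, 0.00594651126054549], [-0.15287997225828626, -0.6094914330221156, -0.7779125318150838], [0.19843283784345014, 0.752201885810266, -0.6283444372705743]] [-0.48579256453530806, 0.15896388363732056, 1.0286912061686195]
0.014 {'time': 0.1, 'joint_pos': array([ 1.15023755e+00,  1.16454694e-01,  1.44221301e+00,  3.83448828e-06,
        1.58397371e+00, -3.78121264e-02]), 'dq': array([ 0.00036417, -0.00187803, -0.00307124, -0.00035129,  0.0012945 ,
       -0.00029821]), 'joint_efforts': array([ 1.11943154e-03, -7.33674502e+01, -6.33787894e+01, -7.74474961e-05,
        5.28209246e-03, -3.90968819e-05]), 'ee_pos': array([0.2520448 , 0.62601352, 0.2446157 ]), 'ee_rot': array([-5.97507755e-01, -3.08400160e+00,  1.60282181e-03]), 'wrist_force': array([-0.8344511 , -0.66222324,  0.63679705]), 'torque': array([-0.00506391, -0.06605608, -0.0136101 ]), 'finger_force': 0.0, 'width': 0.9984009927223988}
```

View pics/top0.png

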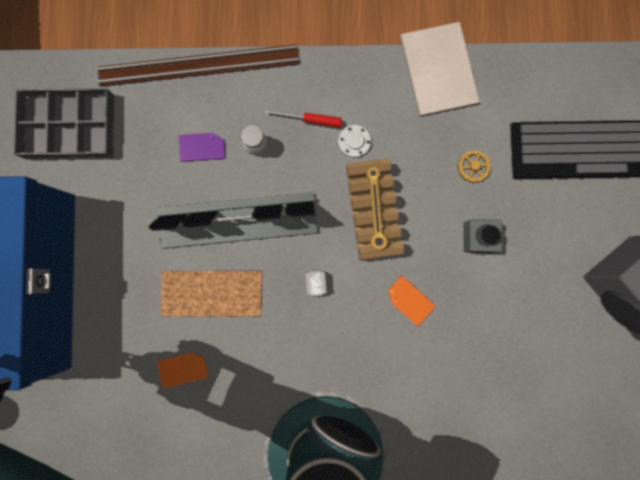

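View pics/side0.png

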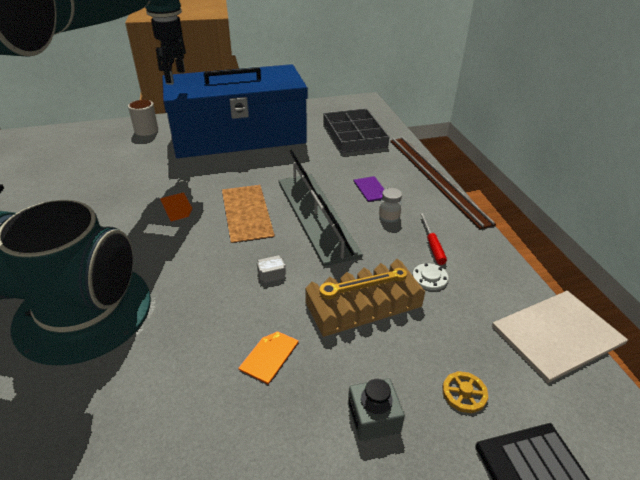

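The top view shows the rack at (377,210), the rod across it from (373,174) to (379,241), the easel at (238,221), the cork mat at (212,293) and the timer at (485,236). The purple plate at (202,147) and the orange ones at (411,300) and (182,370) are not meant. The black plates on the easel are near (170,218), (200,217), (268,211) and (300,208). I'll confirm the count in an enlarged crop.

```bash
python3 - <<'E'
import cv2,numpy as np
a=cv2.imread("pics/top0.png")[170:260,140:420]; b=cv2.imread("pics/side0.png")[140:340,260:440]
a=cv2.resize(a,None,fx=2.85,fy=2.85,interpolation=cv2.INTER_CUBIC); b=cv2.resize(b,(310,340),interpolation=cv2.INTER_CUBIC)
o=np.zeros((600,800,3),np.uint8); o[:a.shape[0],:a.shape[1]]=a; o[258:598,:310]=b
b2=cv2.imread("pics/side0.png")[140:270,270:370]; o[258:598,320:320+262]=cv2.resize(b2,(262,340),interpolation=cv2.INTER_CUBIC)
cv2.imwrite("pics/crop1.png",o)
E
```

```text
(no output)
```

View pics/crop1.png

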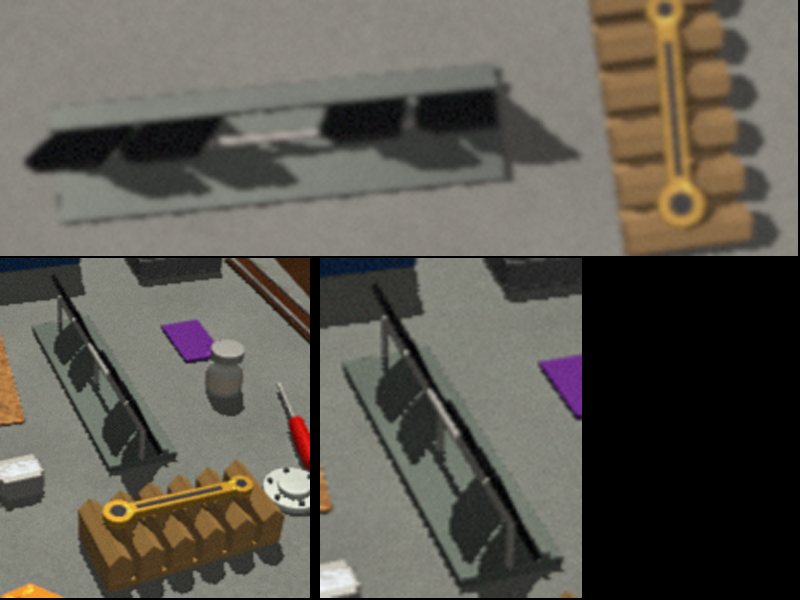

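Crop: four black plates are on the easel: two at the left (crop (75,148), (170,138)) and two at the right (crop (362,118), (457,110)), with the middle place empty. Black matches the description, unlike the orange and purple plates elsewhere. They lean towards the robot.

```bash
cat > h.py <<'E'
import numpy as np, cv2
from rig import sensors, vision, pinpoint, search_frame
def ray(p,uv):
    K,R,t=map(np.asarray,(p["K"],p["R"],p["t"])); uv=np.asarray(uv,float)
    d=np.linalg.inv(K)@[uv[0],uv[1],1]
    if p.get("fish"):
        q=(uv-K[:2,2])/K[0,0]; r=np.hypot(*q); d=np.r_[np.sin(r)*q/max(r,1e-9),np.cos(r)]
    return -R.T@t, R.T@d/np.linalg.norm(d)
def onz(p,uv,z):
    c,d=ray(p,uv); return c+d*(z-c[2])/d[2]
def tri(a,ua,b,ub):
    A=[];y=[]
    for c,d in (ray(a,ua),ray(b,ub)):
        M=np.eye(3)-np.outer(d,d); A.append(M); y.append(M@c)
    return np.linalg.lstsq(np.vstack(A),np.hstack(y),rcond=None)[0]
def cam(n):
    p=vision.camera(n); p["fish"]=n=="wrist"; return p
def proj(p,X):
    K,R,t=map(np.asarray,(p["K"],p["R"],p["t"])); c=R@X+t
    if p.get("fish"):
        r=np.arctan2(np.hypot(*c[:2]),c[2]); return K[:2,2]+K[0,0]*r*c[:2]/np.hypot(*c[:2])
    return (K@c)[:2]/c[2]
E
python3 - <<'E'
from h import *
np.set_printoptions(precision=4,suppress=True)
T=cam("top");S=cam("side")
Z=dict(rack=0,easel=0,mat=0,rod=.0595,plunger_top=.085,crosshead=0,cover=0,wheel=0,paint_jar=0,screwdriver=0,deflector1=.012)
for n,z in Z.items():
    print(n)
    for nm,c in(("T",T),("S",S)):
        for o in pinpoint(n,c)[:6]: 
            if o["score"]>.2: print("  ",nm,round(o["score"],2),np.round(o["point"],1),onz(c,o["point"],z)[:2])
f=2.85
for uv in [(60,222),(512,180),(500,67),(45,107)]: print("easel corner",onz(T,(140+uv[0]/f,170+uv[1]/f),.012)[:2])
for uv in [(161,271),(262,271),(262,317),(162,317)]: print("mat corner",onz(T,uv,.004)[:2])
for uv in [(373.5,174),(378.5,241)]: print("rod eyes",onz(T,uv,.0655)[:2])
E
```

```text
rack
   T 0.67 [367.9 212.1] [ 0.5738 -0.1153]
   S 0.76 [359.8 306.3] [ 0.5677 -0.1291]
easel
   T 0.63 [238.2 219.2] [0.5613 0.2017]
   S 0.94 [316.5 216.5] [0.5592 0.2039]
mat
   T 0.64 [211.1 294.6] [0.3794 0.2677]
   S 0.66 [246.3 210.9] [0.3829 0.2739]
rod
   T 0.76 [376.6 208. ] [ 0.5746 -0.1285]
   S 0.67 [431.1 240. ] [ 0.7717 -0.0249]
   S 0.64 [363.9 285.1] [ 0.5735 -0.1265]
   S 0.45 [463.5 394.5] [ 0.6502 -0.4108]
plunger_top
   T 0.84 [489.6 235. ] [ 0.5057 -0.3774]
   S 0.58 [376.9 386.6] [ 0.5079 -0.3767]
crosshead
   T 0.96 [318.1 282.9] [0.4033 0.0093]
   S 0.72 [271.3 274.7] [0.4024 0.0134]
cover
   T 0.91 [356.5 139.8] [ 0.7544 -0.0915]
   S 0.68 [425.2 277.7] [ 0.7405 -0.082 ]
wheel
   T 0.9 [471.5 168.3] [ 0.6785 -0.3734]
   S 0.96 [464.3 393.6] [ 0.6825 -0.3771]
paint_jar
   T 0.75 [254.9 142.7] [0.7509 0.1598]
   T 0.62 [314.3 283.9] [0.401  0.0185]
screwdriver
   T 0.73 [305.8 122.3] [0.8005 0.0333]
   T 0.52 [356.3 143.3] [ 0.7456 -0.0908]
   S 0.7 [430.1 239.7] [0.8099 0.0413]
deflector1
   T 0.97 [270.7 209.3] [0.5826 0.121 ]
   T 0.92 [180.2 147. ] [0.7393 0.3403]
   T 0.86 [160.5 373.8] [0.1963 0.3839]
   T 0.74 [425.7 313.9] [ 0.3257 -0.2457]
   T 0.63 [169.5 216.7] [0.5685 0.3652]
   T 0.56 [202.9 211.7] [0.5794 0.2847]
   S 0.77 [171.1 197.8] [0.1911 0.3675]
   S 0.76 [250.3 377.5] [ 0.3139 -0.257 ]
   S 0.73 [363.9 177.5] [0.7369 0.3385]
   S 0.5 [345.6 246.2] [0.5928 0.0552]
   S 0.48 [313.9 194.2] [0.5742 0.29  ]
easel corner [0.4934 0.385 ]
easel corner [0.5228 0.0036]
easel corner [0.6195 0.0122]
easel corner [0.5913 0.3985]
mat corner [0.4381 0.3874]
mat corner [0.4342 0.1441]
mat corner [0.3242 0.145 ]
mat corner [0.3281 0.3842]
rod eyes [ 0.653  -0.1226]
rod eyes [ 0.4976 -0.1301]
```

Request:
{"method": "step_arm", "body": {
  "steps": [
    [0,0,4,0],
    [0,0,5,0],
    [32,-75,3,25],
    [32,-75,3,25],
    [32,-75,3,25],
    [32,-75,3,25],
    [32,-75,3,25],
    [32,-75,3,25],
    [32,-75,3,25],
    [32,-75,3,25],
    [32,-75,3,25],
    [32,-75,3,25],
    [32,-75,3,25],
    [32,-75,3,25],
    [32,-75,3,25],
    [32,-75,3,25],
    [32,-75,3,25],
    [32,-75,3,25],
    [32,-75,3,25],
    [32,-75,3,25]
  ],
  "fingers": 0
}}

```text
time: 3.3
ee_pos: [0.5725, -0.1256, 0.2747]
ee_rot: [0.08, -3.14, -0.0]
wrist_force: [0.3, 0.5, 0.9]
width: 0.998
finger_force: 0.0
```

```bash
python3 - <<'E'
from h import *
np.set_printoptions(precision=4,suppress=True)
W=cam("wrist"); cv2.imwrite("pics/w1.png",W["pixels"]); np.savez("w1.npz",K=W["K"],R=W["R"],t=W["t"])
o=sensors.get_obs(); print(o["time"],o["ee_pos"],o["ee_rot"])
for n,z in dict(rack=0,rod=.0595).items():
    for q in pinpoint(n,W)[:2]: print(n,q["score"],q["point"],onz(W,q["point"],z))
E
```

```text
3.35 [ 0.5721 -0.1242  0.275 ] [ 0.0819 -3.14   -0.0006]
rack 0.63 [311.2, 201.3] [ 0.576  -0.1257  0.    ]
rack 0.58 [607.8, 224.2] [0.5758 0.2986 0.    ]
rod 0.61 [314.1, 208.1] [ 0.5712 -0.1231  0.0595]
rod 0.5 [444.2, 57.0] [ 0.4164 -0.0081  0.0595]
```

View pics/w1.png

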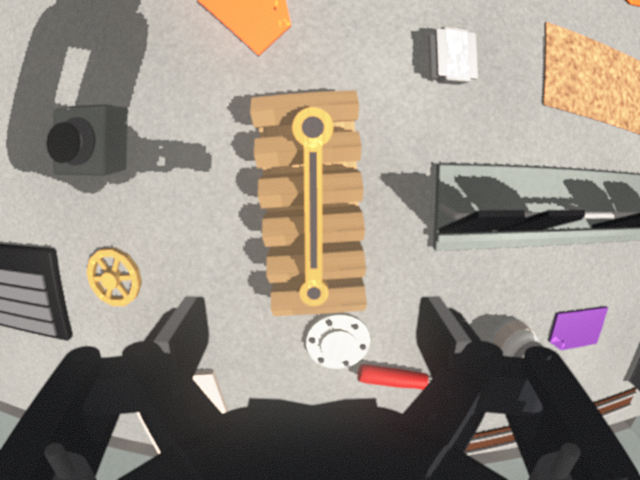

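The wrist view shows the rod's eyes at (313,127) and (314,292), and the rack's ribs from row 90 to 315. Next I'll rectify the rack into a metric view to get its pose.

```bash
python3 - <<'E'
from h import *
im=cv2.imread("pics/w1.png"); W=dict(np.load("w1.npz")); W["fish"]=True
def rect(z):
    xs=np.arange(.435,.715,.0005); ys=np.arange(-.215,-.035,.0005)
    m=np.array([[proj(W,np.array([x,y,z])) for x in xs] for y in ys[::-1]],np.float32)
    return cv2.remap(im,m,None,cv2.INTER_CUBIC)
a=rect(.0595); 
for i,x in enumerate(np.arange(.435,.715,.02)): cv2.putText(a,f"{x*1000:.0f}",(i*40,10),0,.35,(0,0,255),1); cv2.line(a,(i*40,12),(i*40,20),(0,0,255),1)
for i,y in enumerate(np.arange(-.215,-.035,.02)): cv2.putText(a,f"{y*1000:.0f}",(0,360-i*40),0,.35,(0,0,255),1)
cv2.imwrite("pics/rect.png",cv2.resize(a,(784,504)))
E
```

```text
(no output)
```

View pics/rect.png

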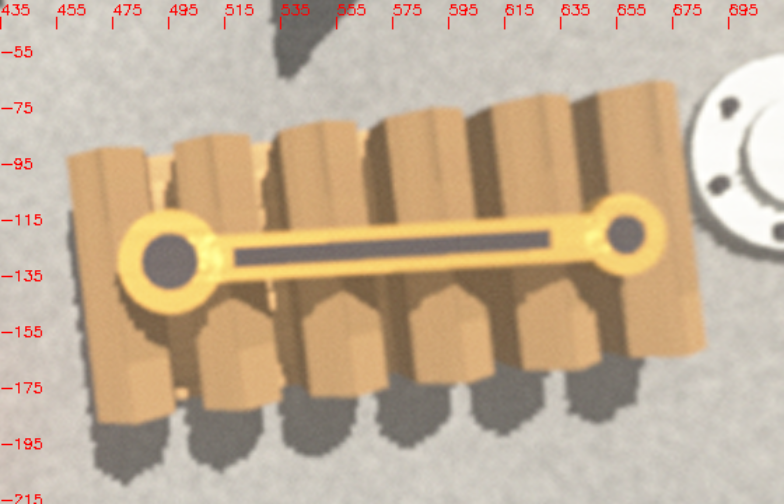

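Measured: rack centre about (0.575,-0.1255), yaw 7°; rod middle about (0.575,-0.125), yaw 3°. I'll grip the rod's shank over the middle slot.

Request:
{"method": "step_arm", "body": {
  "steps": [
    [0.3,-0.1,-5,0],
    [0.3,-0.1,-10,0],
    [0.3,-0.1,-15,0],
    [0.3,-0.1,-18,0],
    [0.3,-0.1,-20.4,0],
    [0.3,-0.1,-20.4,0],
    [0.3,-0.1,-20.4,0]
  ]
}}

```text
time: 4.15
ee_pos: [0.5753, -0.1239, 0.0725]
ee_rot: [-0.086, 3.14, -0.0]
wrist_force: [-0.3, 1.4, 0.1]
width: 1.001
finger_force: 0.0
```

Request:
{"method": "step_arm", "body": {
  "steps": [
    [0,0,0,0],
    [0,0,0,0],
    [0,0,0,0],
    [0,0,0,0],
    [0,0,0,0],
    [0,0,0,0],
    [0,0,0,0],
    [0,0,0,0]
  ],
  "fingers": 1,
  "grip_force": 60
}}

```text
time: 4.95
ee_pos: [0.5753, -0.1251, 0.0717]
ee_rot: [-0.084, 3.14, -0.001]
wrist_force: [-1.2, -1.0, 6.2]
width: 0.169
finger_force: 60.6
```

Request:
{"method": "step_arm", "body": {
  "steps": [
    [0,0,2,0],
    [0,0,5,0],
    [0,0,8,0],
    [0,0,10,0],
    [0,0,10,0]
  ]
}}

```text
time: 5.45
ee_pos: [0.576, -0.125, 0.1738]
ee_rot: [-0.084, 3.137, -0.001]
wrist_force: [-0.3, 1.0, -4.2]
width: 0.169
finger_force: 59.7
```

Request:
{"method": "step_arm", "body": {
  "steps": [
    [-5,10,3,-8],
    [-8,14,3,-24],
    [-12,20,3,-40],
    [-16,28,3,-56],
    [-19.4,36,3,-70],
    [-19.4,39.2,3,-92],
    [-19.4,39.2,3,-92],
    [-19.4,39.2,3,-92],
    [-19.4,39.2,3,-92],
    [-19.4,39.2,3,-92],
    [-19.4,39.2,3,-92],
    [-19.4,39.2,3,-92],
    [-19.4,39.2,3,-92],
    [-19.4,39.2,3,-92],
    [-19.4,39.2,-2,-92],
    [-19.4,39.2,-7,-92],
    [-19.4,39.2,-11,-92],
    [-19.4,39.2,-14,-92],
    [-19.4,39.2,-14,-92],
    [-19.4,39.2,-14,-92]
  ]
}}

```text
time: 7.45
ee_pos: [0.3813, 0.2671, 0.0319]
ee_rot: [-2.199, -2.243, 0.001]
wrist_force: [-0.3, -0.1, -1.7]
width: 0.168
finger_force: 59.8
```

```bash
python3 - <<'E'
from h import *
T=cam("top"); S=cam("side")
a=T["pixels"][230:340,130:290]; b=S["pixels"][150:260,180:340]
cv2.imwrite("pics/m1.png",np.hstack([cv2.resize(x,(400,275),interpolation=cv2.INTER_CUBIC) for x in(a,b)]))
print(sensors.get_obs()["ee_pos"])
E
```

```text
[0.38207802 0.2676301  0.03329568]
```

View pics/m1.png

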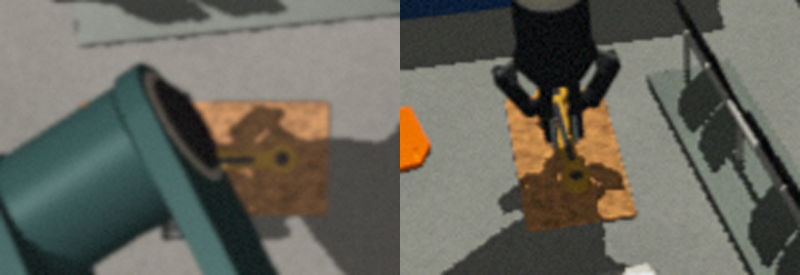

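The rod hangs over the mat, aligned with its long axis (crop (255,157)). I'll lower it and release.

Request:
{"method": "step_arm", "body": {
  "steps": [
    [0,0,-0.7,0],
    [0,0,-1.3,0],
    [0,0,-1.4,0],
    [0,0,-1.4,0]
  ]
}}

```text
time: 7.95
ee_pos: [0.3817, 0.2675, 0.0184]
ee_rot: [2.2, 2.242, 0.002]
wrist_force: [-3.3, -3.5, 11.6]
width: 0.173
finger_force: 67.2
```

Request:
{"method": "step_arm", "body": {
  "steps": [
    [0,0,0,0],
    [0,0,0,0],
    [0,0,0,0],
    [0,0,5,0],
    [0,0,10,0],
    [0,0,15,0],
    [4,-2,20,0],
    [8,-7,24,1],
    [12,-12,24,2],
    [16,-18,24,2],
    [16.6,-22,24,2],
    [16.6,-22,24,2]
  ],
  "fingers": 0
}}

```text
time: 9.15
ee_pos: [0.5439, 0.0532, 0.2568]
ee_rot: [2.161, 2.28, 0.0]
wrist_force: [0.3, 0.8, 0.1]
width: 0.999
finger_force: 0.0
```

```bash
python3 - <<'E'
from h import *
np.set_printoptions(precision=4,suppress=True)
W=cam("wrist"); cv2.imwrite("pics/w2.png",W["pixels"]); np.savez("w2.npz",K=W["K"],R=W["R"],t=W["t"])
o=sensors.get_obs(); print(o["time"],o["ee_pos"],o["ee_rot"],o["joint_pos"])
for n,z in dict(easel=0,deflector1=.012,rod=.004,mat=0).items():
    for q in pinpoint(n,W)[:7]: print(n,round(q["score"],2),np.round(q["point"],1),onz(W,q["point"],z))
E
```

```text
9.2 [0.546  0.0479 0.2568] [ 2.1631  2.2754 -0.0019] [ 0.0422 -0.1649  1.6989 -0.0024  1.607  -0.0085]
easel 0.74 [337.7  57. ] [0.5606 0.2047 0.    ]
easel 0.33 [472.5 318. ] [ 0.7519 -0.0815 -0.    ]
deflector1 0.94 [361.1 204.7] [0.5932 0.0538 0.012 ]
deflector1 0.72 [362.6 129.5] [0.5889 0.1304 0.012 ]
deflector1 0.5 [172.6   2.3] [0.3851 0.2641 0.012 ]
rod 0.72 [173.2   0.2] [0.3822 0.2696 0.004 ]
mat 0.81 [175.9   1.6] [0.384 0.269 0.   ]
```

View pics/w2.png

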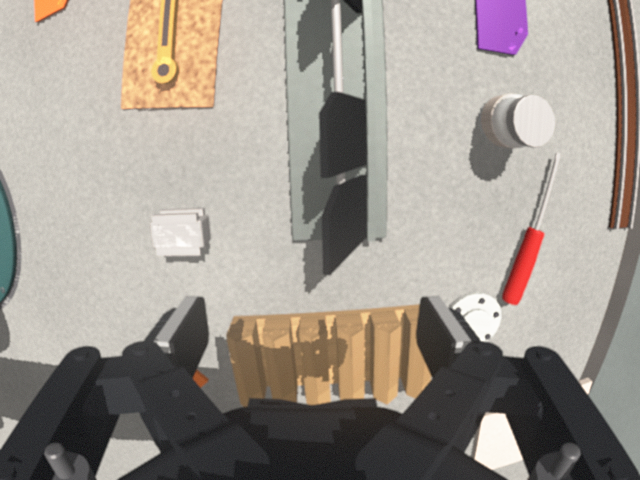

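The wrist view shows the rod lying on the mat (165,40). The nearest plates have their bottom edges at about (361,205) and (362,130). Next I straddle plate 1, push it upright and grip.

Request:
{"method": "step_arm", "body": {
  "steps": [
    [1.75,0.2,-4,1.4],
    [1.75,0.2,-8,1.4],
    [1.75,0.2,-12,1.4],
    [1.75,0.2,-15,1.4],
    [1.75,0.2,-16.75,1.4],
    [1.75,0.2,-16.75,1.4],
    [1.75,0.2,-16.75,1.4]
  ]
}}

```text
time: 10.1
ee_pos: [0.5606, 0.0582, 0.09]
ee_rot: [2.131, 2.308, 0.0]
wrist_force: [0.6, -0.0, 0.4]
width: 1.001
finger_force: 0.0
```

Request:
{"method": "step_arm", "body": {
  "steps": [
    [0.5,0,0,0],
    [1,0,0,0],
    [1.5,0.1,0,0],
    [2,0.1,0,0],
    [2.4,0.2,0,0],
    [2.7,0.2,0,0],
    [2.7,0.2,0,0],
    [2.7,0.2,0,0],
    [2.7,0.2,0,0],
    [2.7,0.2,0,0],
    [2.7,0.2,0,0],
    [2.7,0.2,0,0]
  ],
  "fingers": 1,
  "grip_force": 30
}}

```text
time: 11.3
ee_pos: [0.5877, 0.0592, 0.0893]
ee_rot: [2.133, 2.306, 0.0]
wrist_force: [0.4, 0.6, 2.5]
width: 0.068
finger_force: 35.1
```

```bash
python3 - <<'E'
from h import *
S=cam("side"); W=cam("wrist")
b=S["pixels"][150:290,260:420]
cv2.imwrite("pics/g1.png",np.hstack([cv2.resize(b,(440,385),interpolation=cv2.INTER_CUBIC),cv2.resize(W["pixels"][80:400,190:490],(360,385))]))
print(sensors.get_obs()["ee_pos"])
E
```

```text
[0.58770918 0.05918201 0.08936757]
```

View pics/g1.png

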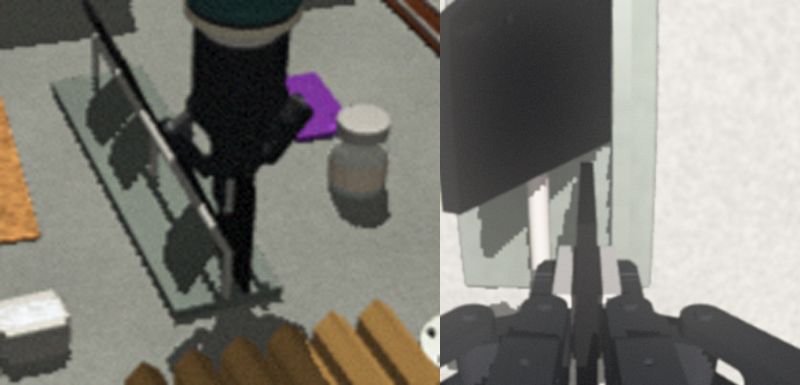

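Plate 1 is held upright between the pads (crop (590,220)). Now to the +80 slot.

Request:
{"method": "step_arm", "body": {
  "steps": [
    [0,0,4,0],
    [0,0,8,0],
    [0,0,12,0],
    [2,-4,12,1],
    [4,-8,12,2],
    [6,-12,12,2.4],
    [6.6,-16,12,2.4],
    [6.6,-17,12,2.4],
    [6.6,-17,12,2.4],
    [6.6,-17,12,2.4],
    [6.6,-17,12,2.4]
  ]
}}

```text
time: 12.5
ee_pos: [0.6535, -0.1095, 0.2093]
ee_rot: [-2.083, -2.352, -0.0]
wrist_force: [-0.1, -0.2, -0.7]
width: 0.067
finger_force: 34.6
```

```bash
python3 - <<'E'
from h import *
W=cam("wrist");S=cam("side")
cv2.imwrite("pics/g2.png",np.hstack([cv2.resize(S["pixels"][150:350,280:480],(400,400),interpolation=cv2.INTER_CUBIC),cv2.resize(W["pixels"][150:450,170:470],(400,400))]))
o=sensors.get_obs();print(o["ee_pos"],o["ee_rot"],o["width"])
E
```

```text
[ 0.65359868 -0.1096057   0.20942284] [2.08277947e+00 2.35179241e+00 3.19423481e-04] 0.06337769643714004
```

View pics/g2.png

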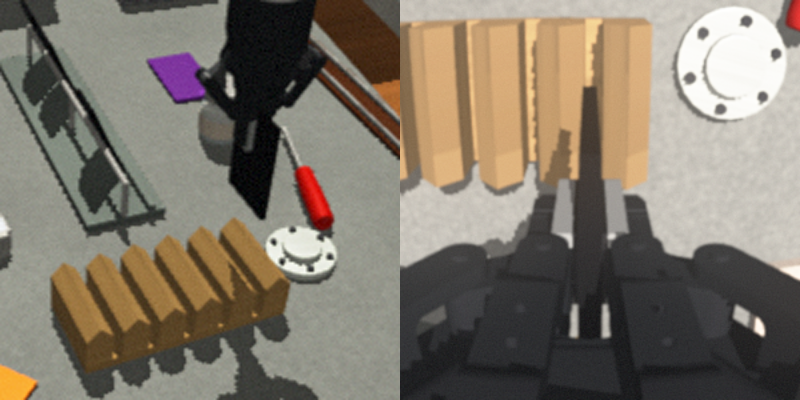

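The plate hangs above the slot at the rack's right, but its bottom edge looks rotated in-plane in the side view, so I'll compare it with a projected model.

```bash
cat >> h.py <<'E'
def plate(tcp,yaw,dy,dz,phi,lean=0):
    # corners in world; plate centre offset dy along plate, bottom dz below tcp, in-plane rotation phi
    c=np.array([[-33,0],[33,0],[33,82],[15,110],[-33,110]])/1000. ; c=c+[dy,0]; c[:,1]-=dz
    s,k=np.sin(phi),np.cos(phi); u=c[:,0]*k-c[:,1]*s; v=c[:,0]*s+c[:,1]*k
    return np.array([tcp+np.array([-np.sin(yaw)*a,np.cos(yaw)*a,b]) for a,b in zip(u,v)])
E
python3 - <<'E'
from h import *
o=sensors.get_obs(); S=cam("side"); T=cam("top")
out=[]
for P,(r,c) in((S,(130,340)),):
  for phi in (0,10,-10):
    im=cv2.resize(P["pixels"][r:r+120,c:c+100],None,fx=2.6,fy=2.6*1.0,interpolation=cv2.INTER_CUBIC)
    q=[(proj(P,X)-[c,r])*2.6 for X in plate(o["ee_pos"],np.radians(7),-.005,.0773,np.radians(phi))]
    im=np.ascontiguousarray(im); cv2.polylines(im,[np.int32(q)],True,(0,0,255),1); out.append(im)
cv2.imwrite("pics/g3.png",np.hstack(out))
E
```

```text
(no output)
```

View pics/g3.png

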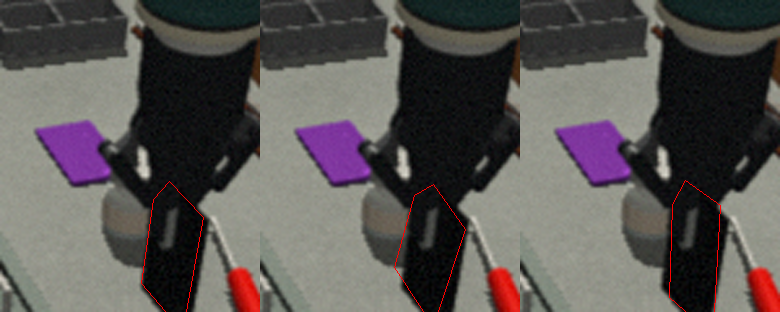

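The unrotated model fits, so the plate is square in the grip. Lowering.

Request:
{"method": "step_arm", "body": {
  "steps": [
    [0,-0.1,-4,0],
    [0,-0.1,-6.5,0],
    [0,-0.1,-8,0],
    [0,-0.1,-9,0],
    [0,-0.1,-10,0],
    [0,-0.1,-11,0],
    [0,-0.1,-11.6,0],
    [0,-0.1,-12.1,0],
    [0,-0.1,-12.1,0],
    [0,-0.1,-12.1,0]
  ]
}}

```text
time: 13.7
ee_pos: [0.6537, -0.1118, 0.0885]
ee_rot: [2.084, 2.35, 0.0]
wrist_force: [-0.4, -0.7, -0.3]
width: 0.064
finger_force: 34.6
```

Request:
{"method": "step_arm", "body": {
  "steps": [
    [0,0,0,0],
    [0,0,0,0],
    [0,0,0,0],
    [0,0,2,0],
    [0,0,5,0],
    [0,0,9,0],
    [0,0,12,0],
    [0,0,12,0]
  ],
  "fingers": 0.8
}}

```text
time: 14.5
ee_pos: [0.655, -0.1121, 0.2137]
ee_rot: [2.08, 2.346, 0.005]
wrist_force: [-0.0, 0.4, -0.6]
width: 0.203
finger_force: 0.0
```

Request:
{"method": "step_arm", "body": {
  "steps": [
    [-2,5,2,-1],
    [-4,10,2,-2.5],
    [-6,15,2,-2.5],
    [-8,20,2,-2.5],
    [-9.5,23.6,2,-2.5],
    [-9.5,23.6,2,-2.5],
    [-9.5,23.6,2,-2.5],
    [-9.5,23.6,2,-2.5]
  ],
  "fingers": 0
}}

```text
time: 15.3
ee_pos: [0.5589, 0.1235, 0.2279]
ee_rot: [2.135, 2.304, -0.001]
wrist_force: [0.4, 0.2, -0.1]
width: 1.006
finger_force: 0.0
```

```bash
python3 - <<'E'
from h import *
np.set_printoptions(precision=4,suppress=True)
W=cam("wrist");S=cam("side");T=cam("top")
o=sensors.get_obs();print(o["time"],o["ee_pos"],o["ee_rot"],o["width"])
for P,z in ((W,.012),(S,.010),(T,.01)):
    for q in pinpoint("deflector1",P)[:8]: print(round(q["score"],2),np.round(q["point"],1),onz(P,q["point"],z))
cv2.imwrite("pics/g4.png",np.hstack([cv2.resize(S["pixels"][220:350,290:440],(400,347),interpolation=cv2.INTER_CUBIC),cv2.resize(W["pixels"],(400,347))]))
E
```

```text
15.45 [0.5591 0.123  0.2279] [-2.137  -2.3026  0.0007] 1.0016948768827427
0.88 [131.6 439.8] [ 0.32   -0.2342  0.012 ]
0.7 [349.1  39.7] [0.5792 0.2846 0.012 ]
0.63 [343.8 207.7] [0.5877 0.1263 0.012 ]
0.61 [503.   16.1] [0.7332 0.3402 0.012 ]
0.58 [373.9 404.6] [ 0.6514 -0.1107  0.012 ]
0.28 [517. 293.] [0.7977 0.0472 0.012 ]
0.84 [365.1 177.8] [0.7409 0.3391 0.01  ]
0.78 [172.1 199.4] [0.1933 0.3621 0.01  ]
0.74 [395.3 294.7] [ 0.6495 -0.1244  0.01  ]
0.59 [249.9 378.5] [ 0.3129 -0.2575  0.01  ]
0.56 [338.1 226.1] [0.5987 0.138  0.01  ]
0.55 [315.9 193.3] [0.5814 0.2959 0.01  ]
0.88 [158.5 372.3] [0.1994 0.3893 0.01  ]
0.8 [368.3 178.1] [ 0.6558 -0.1171  0.01  ]
0.77 [426.  313.8] [ 0.3258 -0.2469  0.01  ]
0.59 [203.3 215. ] [0.5716 0.2843 0.01  ]
0.53 [181.2 148.7] [0.7356 0.3385 0.01  ]
0.53 [234.1 218.4] [0.5622 0.2099 0.01  ]
0.52 [167.5 215.7] [0.5713 0.3707 0.01  ]
0.5 [268.7 210.5] [0.5801 0.1261 0.01  ]
```

View pics/g4.png

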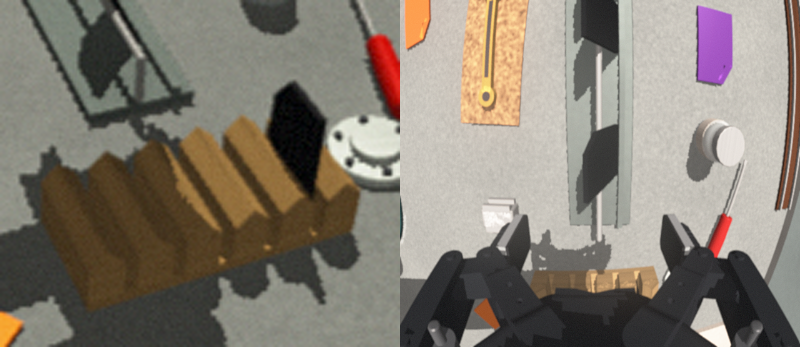

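Plate 1 stands in the +80 slot (crop (300,140)), well centred. Plate 2 is next.

Request:
{"method": "step_arm", "body": {
  "steps": [
    [0,0.1,-5,0],
    [0,0.1,-9,0],
    [0,0.1,-12,0],
    [0,0.1,-13.9,0],
    [0,0.1,-13.9,0],
    [0,0.1,-13.9,0]
  ]
}}

```text
time: 16.2
ee_pos: [0.559, 0.125, 0.0899]
ee_rot: [2.136, 2.304, 0.0]
wrist_force: [0.1, -1.1, -0.1]
width: 0.999
finger_force: 0.0
```

Request:
{"method": "step_arm", "body": {
  "steps": [
    [0.5,0,0,0],
    [1,0,0,0],
    [1.5,0.1,0,0],
    [2,0.1,0,0],
    [2.4,0.2,0,0],
    [2.7,0.2,0,0],
    [2.7,0.2,0,0],
    [2.7,0.2,0,0],
    [2.7,0.2,0,0],
    [2.7,0.2,0,0],
    [2.7,0.2,0,0],
    [2.7,0.2,0,0]
  ],
  "fingers": 1
}}

```text
time: 17.4
ee_pos: [0.5857, 0.1272, 0.0893]
ee_rot: [2.135, 2.304, 0.0]
wrist_force: [2.0, -0.3, 2.2]
width: 0.065
finger_force: 34.3
```

Request:
{"method": "step_arm", "body": {
  "steps": [
    [0,0,4,0],
    [0,0,8,0],
    [0,0,12,0],
    [0,-5,12,1],
    [0,-10,12,2],
    [-1.1,-15,12,2.6],
    [-1.1,-20,12,2.6],
    [-1.1,-25,12,2.6],
    [-1.1,-25.3,12,2.6],
    [-1.1,-25.3,12,2.6],
    [-1.1,-25.3,12,2.6],
    [-1.1,-25.3,12,2.6]
  ]
}}

```text
time: 18.6
ee_pos: [0.5747, -0.1246, 0.2091]
ee_rot: [-2.08, -2.354, -0.0]
wrist_force: [0.2, 0.1, 0.4]
width: 0.063
finger_force: 33.9
```

```bash
cat > chk.py <<'E'
from h import *
from scipy.optimize import minimize
o=sensors.get_obs(); S=cam("side"); print(o["ee_pos"],o["width"])
a=o["ee_rot"]; g=cv2.cvtColor(S["pixels"],6); d=(g<45).astype(float)
best=[]
for dy in np.arange(-.016,.0161,.002):
    q=np.int32([proj(S,X) for X in plate(o["ee_pos"],np.radians(7),dy,.0773,0)])
    # compare lower part only: bottom 55 mm
    P=plate(o["ee_pos"],np.radians(7),dy,.0773,0); P=np.array([P[0],P[1],P[1]+[0,0,.05],P[0]+[0,0,.05]])
    m=np.zeros(g.shape,np.uint8); cv2.fillPoly(m,[np.int32(np.round([proj(S,X) for X in P]))],1)
    n=cv2.dilate(m,np.ones((9,9),np.uint8)); n[:int(min(proj(S,P[2])[1],proj(S,P[3])[1]))+12]=0
    best.append((d[(m>0)].mean()-d[(n>0)&(m==0)].mean(),dy))
print([(round(b,2),round(y,3)) for b,y in sorted(best)[::-1][:4]])
E
python3 chk.py
```

```text
[ 0.57472826 -0.12458299  0.20912645] 0.06320078082610778
[(np.float64(0.81), np.float64(0.0)), (np.float64(0.8), np.float64(0.002)), (np.float64(0.79), np.float64(-0.004)), (np.float64(0.78), np.float64(-0.002))]
```

The plate is present in the grip and centred (dy≈0). Lowering into the middle slot.

Request:
{"method": "step_arm", "body": {
  "steps": [
    [0,-0.1,-4,0],
    [0,-0.1,-6.5,0],
    [0,-0.1,-8,0],
    [0,-0.1,-9,0],
    [0,-0.1,-10,0],
    [0,-0.1,-11,0],
    [0,-0.1,-11.6,0],
    [0,-0.1,-12.1,0],
    [0,-0.1,-12.1,0],
    [0,-0.1,-12.1,0]
  ]
}}

```text
time: 19.65
ee_pos: [0.5748, -0.1268, 0.0884]
ee_rot: [2.082, 2.352, 0.0]
wrist_force: [2.0, -0.1, -1.9]
width: 0.067
finger_force: 33.8
```

Request:
{"method": "step_arm", "body": {
  "steps": [
    [0,0,0,0],
    [0,0,0,0],
    [0,0,0,0],
    [0,0,2,0],
    [0,0,5,0],
    [0,0,9,0],
    [0,0,12,0],
    [0,0,12,0]
  ],
  "fingers": 0.8
}}

```text
time: 20.45
ee_pos: [0.5759, -0.1272, 0.2133]
ee_rot: [2.079, 2.348, 0.005]
wrist_force: [-0.4, 0.0, -0.2]
width: 0.205
finger_force: 0.0
```

Request:
{"method": "step_arm", "body": {
  "steps": [
    [0,5,2,-1],
    [0,10,2,-2.6],
    [-1,15,2,-2.6],
    [-2,20,2,-2.6],
    [-2.7,25,2,-2.6],
    [-2.7,30,2,-2.6],
    [-2.7,35,2,-2.6],
    [-2.7,40,2,-2.6],
    [-2.7,40.5,2,-2.6],
    [-2.7,40.5,2,-2.6],
    [-2.7,40.5,2,-2.6],
    [-2.7,40.5,2,-2.6]
  ],
  "fingers": 0
}}

```text
time: 21.65
ee_pos: [0.5478, 0.2769, 0.2281]
ee_rot: [2.137, 2.303, -0.0]
wrist_force: [-0.4, -0.3, -0.2]
width: 1.002
finger_force: 0.0
```

```bash
python3 - <<'E'
from h import *
np.set_printoptions(precision=4,suppress=True)
W=cam("wrist");T=cam("top")
o=sensors.get_obs();print(o["time"],o["ee_pos"],o["ee_rot"],o["width"])
for P,z in ((W,.012),(T,.01)):
    for q in pinpoint("deflector1",P)[:8]: print(round(q["score"],2),np.round(q["point"],1),onz(P,q["point"],z))
for q in pinpoint("rod",W)[:2]: print(q,onz(W,q["point"],.004))
cv2.imwrite("pics/g5.png",np.hstack([cv2.resize(T["pixels"][140:340,140:430],(400,276),interpolation=cv2.INTER_CUBIC),cv2.resize(W["pixels"],(368,276))]))
E
```

```text
21.75 [0.5479 0.277  0.2284] [2.1368 2.3027 0.0002] 0.9976886362583441
0.96 [348.1 124.5] [0.5737 0.3577 0.012 ]
0.94 [20.3 99.1] [0.2039 0.3869 0.012 ]
0.69 [498.9 156.8] [0.7292 0.3462 0.012 ]
0.57 [344.6 202. ] [0.5769 0.2851 0.012 ]
0.81 [424. 315.] [ 0.323  -0.2421  0.01  ]
0.8 [366.9 180.6] [ 0.6497 -0.1136  0.01  ]
0.78 [202.5 213.5] [0.5753 0.2862 0.01  ]
0.72 [374.7 214.5] [ 0.5663 -0.1305  0.01  ]
0.65 [180.1 147.1] [0.7396 0.3412 0.01  ]
{'point': [152.0, 204.9], 'score': 0.64} [0.3826 0.2679 0.004 ]
```

View pics/g5.png

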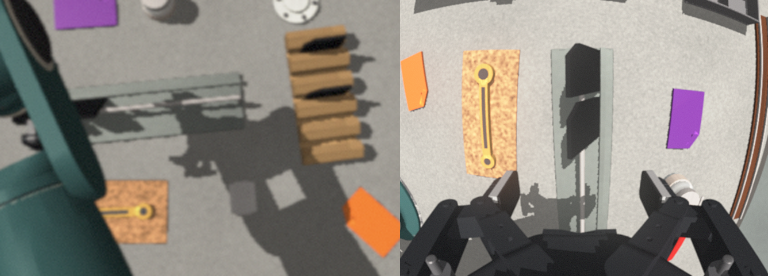

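The rack holds plates 1 and 2 (crop (322,43), (325,92)), and the rod is still on the mat. Plate 3 is next.

Request:
{"method": "step_arm", "body": {
  "steps": [
    [0.1,0.4,-5,0],
    [0.1,0.4,-9,0],
    [0.1,0.4,-12,0],
    [0.1,0.4,-13.9,0],
    [0.1,0.4,-13.9,0],
    [0.1,0.4,-13.9,0]
  ]
}}

```text
time: 22.5
ee_pos: [0.5489, 0.2821, 0.09]
ee_rot: [2.135, 2.304, 0.0]
wrist_force: [-0.1, 0.8, 0.0]
width: 0.998
finger_force: 0.0
```

Request:
{"method": "step_arm", "body": {
  "steps": [
    [0.5,0,0,0],
    [1,0,0,0],
    [1.5,0.1,0,0],
    [2,0.1,0,0],
    [2.4,0.2,0,0],
    [2.7,0.2,0,0],
    [2.7,0.2,0,0],
    [2.7,0.2,0,0],
    [2.7,0.2,0,0],
    [2.7,0.2,0,0],
    [2.7,0.2,0,0],
    [2.7,0.2,0,0]
  ],
  "fingers": 1
}}

```text
time: 23.7
ee_pos: [0.5756, 0.2842, 0.0893]
ee_rot: [-2.135, -2.305, 0.0]
wrist_force: [0.6, -1.1, -0.4]
width: 0.061
finger_force: 35.6
```

Request:
{"method": "step_arm", "body": {
  "steps": [
    [0,0,4,0],
    [0,0,8,0],
    [0,0,12,0],
    [-1,-5,12,1],
    [-2,-9.5,12,2],
    [-3,-14,12,2.6],
    [-4,-18.5,12,2.6],
    [-5,-23,12,2.6],
    [-6,-27.5,12,2.6],
    [-7,-32,12,2.6],
    [-8,-36.5,12,2.6],
    [-8,-41,12,2.6],
    [-8,-41.9,12,2.6],
    [-8,-41.9,12,2.6],
    [-8,-41.9,12,2.6],
    [-8,-41.9,12,2.6]
  ]
}}

```text
time: 25.3
ee_pos: [0.4958, -0.1336, 0.2092]
ee_rot: [-2.081, -2.354, -0.0]
wrist_force: [0.8, -0.3, -0.9]
width: 0.064
finger_force: 35.5
```

```bash
python3 chk.py
```

```text
[ 0.49584651 -0.13359053  0.20920952] 0.06406620314734196
[(np.float64(0.76), np.float64(-0.002)), (np.float64(0.71), np.float64(0.0)), (np.float64(0.71), np.float64(-0.004)), (np.float64(0.69), np.float64(0.002))]
```

Request:
{"method": "step_arm", "body": {
  "steps": [
    [0,0,-4,0],
    [0,0,-6.5,0],
    [0,0,-8,0],
    [0,0,-9,0],
    [0,0,-10,0],
    [0,0,-11,0],
    [0,0,-11.6,0],
    [0,0,-12.1,0],
    [0,0,-12.1,0],
    [0,0,-12.1,0]
  ]
}}

```text
time: 26.35
ee_pos: [0.4958, -0.1349, 0.0885]
ee_rot: [2.082, 2.352, 0.0]
wrist_force: [-0.8, 0.1, -0.6]
width: 0.064
finger_force: 35.5
```

Request:
{"method": "step_arm", "body": {
  "steps": [
    [0,0,0,0],
    [0,0,0,0],
    [0,0,0,0],
    [0,0,2,0],
    [0,0,5,0],
    [0,0,9,0],
    [0,0,12,0],
    [0,0,12,0]
  ],
  "fingers": 0.8
}}

```text
time: 27.15
ee_pos: [0.4969, -0.1352, 0.213]
ee_rot: [2.078, 2.348, 0.004]
wrist_force: [-0.6, -0.2, -0.1]
width: 0.198
finger_force: 0.0
```

Request:
{"method": "step_arm", "body": {
  "steps": [
    [0,5,2,-1],
    [0,10,2,-2.6],
    [1,15,2,-2.6],
    [2,20,2,-2.6],
    [2.7,25,2,-2.6],
    [3,30,2,-2.6],
    [3.5,35,2,-2.6],
    [4,40,2,-2.6],
    [4.6,45,2,-2.6],
    [4.6,49,2,-2.6],
    [4.6,49.2,2,-2.6],
    [4.6,49.2,2,-2.6],
    [4.6,49.2,2,-2.6],
    [4.6,49.2,2,-2.6]
  ],
  "fingers": 0
}}

```text
time: 28.55
ee_pos: [0.5419, 0.356, 0.2284]
ee_rot: [2.137, 2.303, 0.0]
wrist_force: [-0.6, 0.2, 0.1]
width: 1.001
finger_force: 0.0
```

```bash
python3 - <<'E'
from h import *
np.set_printoptions(precision=4,suppress=True)
W=cam("wrist");T=cam("top")
o=sensors.get_obs();print(o["time"],o["ee_pos"],o["ee_rot"],o["width"])
for P,z in ((W,.012),(T,.01)):
    for q in pinpoint("deflector1",P)[:8]: print(round(q["score"],2),np.round(q["point"],1),onz(P,q["point"],z))
E
```

```text
28.65 [0.5419 0.3561 0.2285] [2.1366 2.303  0.0006] 0.9989428634937568
0.86 [346.1 213.6] [0.5735 0.3531 0.012 ]
0.61 [ 24.6 161.5] [0.2056 0.3928 0.012 ]
0.89 [424.3 314.2] [ 0.3249 -0.2428  0.01  ]
0.88 [179.7 147.5] [0.7387 0.3421 0.01  ]
0.73 [170.6 217.6] [0.5665 0.3632 0.01  ]
0.69 [469.8 165.4] [ 0.6834 -0.3659  0.01  ]
0.64 [375.6 214.9] [ 0.5653 -0.1326  0.01  ]
0.51 [370.3 177.7] [ 0.6567 -0.122   0.01  ]
0.49 [378.2 247.8] [ 0.4854 -0.1369  0.01  ]
```

Request:
{"method": "step_arm", "body": {
  "steps": [
    [0.1,0,-5,0],
    [0.1,0,-9,0],
    [0.1,0,-12,0],
    [0.1,0,-13.9,0],
    [0.1,0,-13.9,0],
    [0.1,0,-13.9,0]
  ]
}}

```text
time: 29.35
ee_pos: [0.543, 0.3571, 0.0901]
ee_rot: [2.135, 2.304, 0.001]
wrist_force: [0.1, -0.7, 0.8]
width: 1.001
finger_force: 0.0
```

Request:
{"method": "step_arm", "body": {
  "steps": [
    [0.5,0,0,0],
    [1,0,0,0],
    [1.5,0.1,0,0],
    [2,0.1,0,0],
    [2.4,0.2,0,0],
    [2.7,0.2,0,0],
    [2.7,0.2,0,0],
    [2.7,0.2,0,0],
    [2.7,0.2,0,0],
    [2.7,0.2,0,0],
    [2.7,0.2,0,0],
    [2.7,0.2,0,0]
  ],
  "fingers": 1
}}

```text
time: 30.55
ee_pos: [0.5696, 0.3592, 0.0892]
ee_rot: [-2.135, -2.304, 0.0]
wrist_force: [-0.5, -0.4, -0.7]
width: 0.064
finger_force: 35.6
```

Request:
{"method": "step_arm", "body": {
  "steps": [
    [0,0,4,0],
    [0,0,8,0],
    [0,0,12,0],
    [-1,-5,12.5,1],
    [-1,-9.5,12.5,2],
    [-1,-14,12.5,2.6],
    [-1,-19,12.5,2.6],
    [-2,-24,12.5,2.6],
    [-2,-29,12.5,2.6],
    [-3,-34,12.5,2.6],
    [-3.4,-39,12.5,2.6],
    [-3.4,-44,12.5,2.6],
    [-3.4,-49,12.5,2.6],
    [-3.4,-49,12.5,2.6],
    [-3.4,-49,12.5,2.6],
    [-3.4,-49,12.5,2.6],
    [-3.4,-49,12.5,2.6]
  ]
}}

```text
time: 32.25
ee_pos: [0.5358, -0.1296, 0.2142]
ee_rot: [-2.081, -2.354, -0.0]
wrist_force: [-0.5, 0.8, -1.5]
width: 0.066
finger_force: 35.5
```

```bash
python3 chk.py; python3 - <<'E'
from h import *
S=cam("side");W=cam("wrist")
cv2.imwrite("pics/g6.png",np.hstack([cv2.resize(S["pixels"][190:350,290:450],(400,400),interpolation=cv2.INTER_CUBIC),cv2.resize(W["pixels"][130:430,170:470],(400,400))]))
E
```

```text
[ 0.5357656  -0.12963005  0.21421606] 0.06579584342427107
[(np.float64(0.62), np.float64(0.0)), (np.float64(0.62), np.float64(-0.002)), (np.float64(0.59), np.float64(0.004)), (np.float64(0.59), np.float64(0.002))]
```

View pics/g6.png

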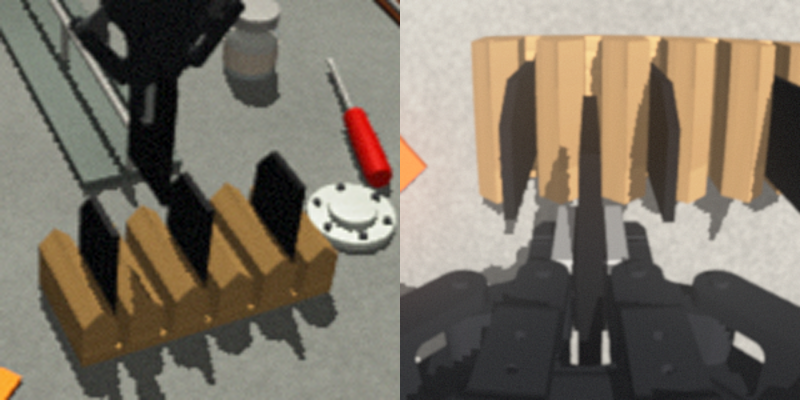

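Three plates stand upright in their slots (crop (100,245), (190,230), (280,205)), and the fourth hangs over the -40 slot with clear gaps. Lowering.

Request:
{"method": "step_arm", "body": {
  "steps": [
    [0,0,-4,0],
    [0,0,-7,0],
    [0,0,-8.5,0],
    [0,0,-9.5,0],
    [0,0,-10.5,0],
    [0,0,-11.5,0],
    [0,0,-12.1,0],
    [0,0,-12.6,0],
    [0,0,-12.6,0],
    [0,0,-12.6,0]
  ]
}}

```text
time: 33.4
ee_pos: [0.5358, -0.1309, 0.0885]
ee_rot: [2.082, 2.352, 0.0]
wrist_force: [1.3, 0.4, 0.5]
width: 0.069
finger_force: 35.5
```

Request:
{"method": "step_arm", "body": {
  "steps": [
    [0,0,0,0],
    [0,0,0,0],
    [0,0,0,0],
    [0,0,2,0],
    [0,0,5,0],
    [0,0,9,0],
    [0,0,12,0],
    [0,0,12,0]
  ],
  "fingers": 0.85
}}

```text
time: 34.2
ee_pos: [0.5369, -0.1312, 0.2131]
ee_rot: [2.078, 2.348, 0.004]
wrist_force: [0.2, -0.1, -0.7]
width: 0.148
finger_force: 0.0
```

Request:
{"method": "step_arm", "body": {
  "steps": [
    [0,-5,0,0],
    [-1,-10,0,0],
    [-2,-15,0,0],
    [-3,-20,0,0],
    [-3,-24.6,0,0],
    [-3,-24.6,0,0],
    [-3,-24.6,0,0],
    [-3,-24.6,0,0]
  ],
  "fingers": 1
}}

```text
time: 35.0
ee_pos: [0.5057, -0.376, 0.2078]
ee_rot: [-2.081, -2.352, -0.0]
wrist_force: [-0.1, -0.0, 0.1]
width: 0.003
finger_force: 0.0
```

```bash
python3 - <<'E'
from h import *
np.set_printoptions(precision=4,suppress=True)
S=cam("side");W=cam("wrist");T=cam("top")
print(sensors.get_obs()["ee_pos"])
for c in(T,S,W):
    for q in pinpoint("plunger_top",c)[:1]: print(q["score"],onz(c,q["point"],.085))
for c in(T,S):
    for q in pinpoint("rod",c)[:2]: print("rod",q["score"],onz(c,q["point"],.004))
t=cv2.resize(T["pixels"][140:340,140:460],(400,250)); w=cv2.resize(W["pixels"],(400,250))
s=cv2.resize(S["pixels"][150:350,200:460],(800,350),interpolation=cv2.INTER_CUBIC)
cv2.imwrite("pics/g7.png",np.vstack([s,np.hstack([t,w])]))
E
```

```text
[ 0.506  -0.3758  0.2084]
0.96 [ 0.5038 -0.3804  0.085 ]
0.61 [ 0.5092 -0.3802  0.085 ]
rod 0.72 [0.3818 0.2586 0.004 ]
rod 0.4 [ 0.4948 -0.1462  0.004 ]
rod 0.78 [0.3761 0.2713 0.004 ]
rod 0.62 [0.379  0.2632 0.004 ]
```

View pics/g7.png

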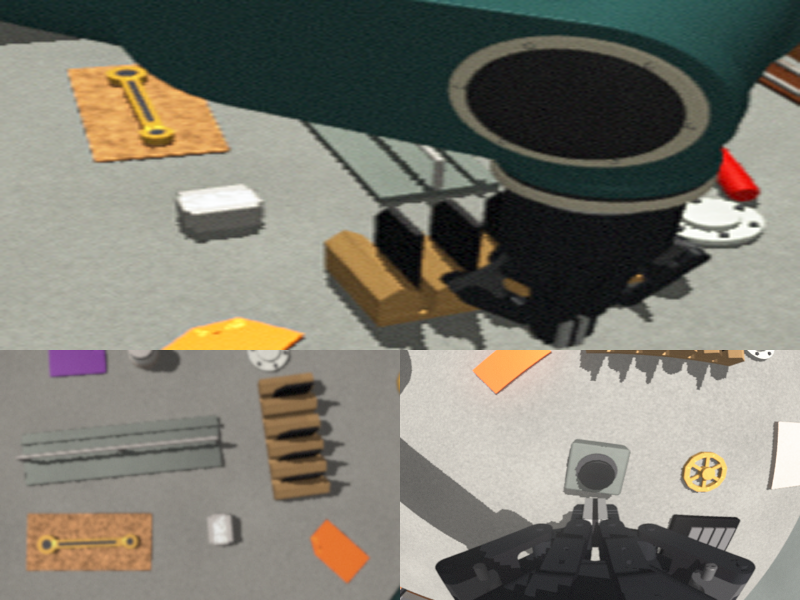

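The rack holds four upright plates (top view, black edges at (293,388), (295,433), (295,457), (297,480)). The rod is on the mat and the easel is empty. Now I press the plunger.

Request:
{"method": "step_arm", "body": {
  "steps": [
    [0.1,-0.3,-5,0],
    [0.1,-0.3,-9,0],
    [0.1,-0.3,-10.5,0],
    [0.1,-0.3,-11.2,0],
    [0.1,-0.3,-11.8,0],
    [0.1,-0.3,-12.3,0],
    [0.1,-0.3,-12.6,0],
    [0.1,-0.3,-12.6,0],
    [0.1,-0.3,-12.6,0]
  ]
}}

```text
time: 36.3
ee_pos: [0.5073, -0.3803, 0.0848]
ee_rot: [2.081, 2.35, 0.0]
wrist_force: [-4.8, 3.0, 7.9]
width: -0.001
finger_force: 3.8
```

Request:
{"method": "step_arm", "body": {
  "steps": [
    [0,0,-0.3,0],
    [0,0,-0.5,0],
    [0,0,-0.6,0],
    [0,0,-0.7,0],
    [0,0,-0.7,0],
    [0,0,-0.7,0]
  ]
}}

```text
time: 36.9
ee_pos: [0.5078, -0.3806, 0.0807]
ee_rot: [2.079, 2.349, 0.0]
wrist_force: [-13.0, 10.5, 33.9]
width: 0.003
finger_force: 16.4
```

Bottomed (34 N, against about 10 N for the spring alone). Releasing.

Request:
{"method": "step_arm", "body": {
  "steps": [
    [0,0,1,0],
    [0,0,3,0],
    [0,0,8,0],
    [0,0,13,0],
    [0,0,14,0],
    [0,0,14,0],
    [0,0,14,0],
    [0,0,14,0]
  ]
}}

```text
time: 37.7
ee_pos: [0.5064, -0.3795, 0.2136]
ee_rot: [-2.081, -2.351, 0.0]
wrist_force: [0.5, -0.1, 0.4]
width: 0.001
finger_force: 0.0
```

```bash
python3 - <<'E'
from h import *
np.set_printoptions(precision=4,suppress=True)
T=cam("top");S=cam("side");o=sensors.get_obs();print(o["time"],o["wrist_force"])
q=pinpoint("plunger_top",T)[:1];r=pinpoint("plunger_top",S)[:1]; print(q,r)
for q in pinpoint("rod",T)[:1]: print(onz(T,q["point"],.004))
old=cv2.imread("pics/g7.png")[350:,:400]; new=cv2.resize(T["pixels"][140:340,140:460],(400,250))
d=cv2.absdiff(old,new).max(2); print("changed px vs before press:",(d>60).sum(), "mat/rack:",(d[150:240,20:160]>60).sum(),(d[20:150,255:330]>60).sum())
E
```

```text
37.8 [ 0.1871 -0.0803 -0.7175]
[{'point': [371.5, 215.1], 'score': 0.68}] [{'point': [378.8, 387.7], 'score': 0.85}]
[0.3826 0.2625 0.004 ]
changed px vs before press: 22 mat/rack: 0 0
```

Rod and rack are unchanged and the arm is clear. Handing in.

```bash
python3 -c "
from rig import job_done; print(job_done())"
```

```text
the job is handed in; nothing more can be done
None
```

I handed the job in at about 38 s with the rod flat on the cork mat, all four deflectors upright in their own rack slots, and the timer plunger pressed to its stop and released; no verdict came back, so the result is unconfirmed.

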